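# Lock a sample tube into the clamshell leak-check clamp

## Robot

A 6-joint arm with a two-finger parallel gripper is mounted at the origin on a cart in front of the work surface, level with it; the furniture and walls round the work are solid. World frame = base frame: x ahead of the robot, y to its left, z up, the work surface at z = 0. Lengths are in m, angles in rad, forces in N, time in s.
With the tool pointing down it reaches from about 0.325 to 0.85 m from the base axis. Payload 4.4 kg.
Tool frame: the origin (TCP) lies midway between the tips of the shut fingers; the grasp point (between the pads) lies 19 mm behind it; z points along the fingers, y is the line along which they close (so a half turn about z gives the same grasp; the last joint's range is limited). The gripper opens to 94 mm and grips with 3 to 60 N. Pads are 16 mm wide; open, the fingers measure 119 mm over their backs; the gripper's body (75 mm by 177 mm) begins 78 mm behind the grasp point.
Start: joints at [-1.429, 0.207, 1.542, -0, 1.393, -0.15], TCP at [0.165, -0.551, 0.205] pointing down, gripper open.
Joint ranges: [-2.73, 2.73], [-0.86, 2.22], [0.23, 2.46], [-1.11, 4.25], [0.08, 2.63], [-2.82, 2.82]. Speed limits (rad/s): [2.79, 2.79, 3.14, 3.14, 3.14, 3.14].

## Interface

Orientations are given as a rotation vector (axis times angle).
In Python, from bench import bot, viewer gives the robot as it stands. The module is installed in compiled form; this text tells all that it offers.
- The arm moves only by the tool jog_arm, never from a script. Its argument "steps" is a list of rows, each an object with "fingers": the finger opening in cm, from 0 to 9.4; "dp": the shift along the world's x, y, z in cm, a list of three; "rot": the turn, a rotation vector about the world's x, y, z in degrees, a list of three. A call has 1 to 10 rows; each row shifts and turns the commanded pose from where the row before left it; what a row does not reach is not made up. A row lasts 1/12 s, in which the tool goes at most 41.7 mm and 7.16 degrees, less where a joint would pass 70% of its speed; a pose out of reach is approached as far as the arm can. A call with a gripper value outside its range is refused whole. The fingers move at their own pace and stop on an object; "grip_force" is the grip in N (left out, the last holds). Time passes only in rows, so rows that do not move let the fingers close. It gives the time, the measured TCP pose, the force, the opening and the grip force at its end, in the units of the state.
- bot.observe(): the state, without advancing time (a new reading comes with each control period).
- viewer.read_camera(name): name is "scene" or "top" or "wrist"; returns a dict with "pixels" (384x512x3 uint8, blue, green, red), "range_z" (384x512 float32, m along the optical axis (not along the pixel's ray), 0 where there is no reading), "fx", "fy", "cx", "cy" (pixels), "T" (4x4, takes a point from camera to world coordinates). Camera axes: x right, y up, looking along -z (the intrinsics and any distortion apply to the point x, -y, -z); pixel columns grow to the right and rows downward; lengths in m; the calibration is good to about 2 mm. The wrist camera is an equidistant fisheye: a pixel r from the principal point sees the ray r / f radians off the axis. A picture is of the moment at which its call begins.
- bot.close_job(): hands the job in; it is judged then, once.
The state is a dict: "t": time; "joint_pos": joint angles; "dq": joint speeds; "tau": joint torques, N m; "tcp_pos": TCP position; "tcp_rot": TCP orientation; "force": force on the tool from outside, world axes, zero at the start; "moment": the same for the moment, N m; "width": finger opening in m; "gripper_force": force on a finger pad.
Only numpy, scipy, OpenCV 4.12 (cv2) and the standard library are available. Lean on these libraries where they do the work, as an engineer would, in place of code of your own. Each camera call takes 0.05 s, during which the arm holds its last target. There are 200 camera calls.

## Task

Load the leak-check clamp: push the tube carriage along its rail until the spring detent clicks and it is fully home, then swing the open lid shut over the tube. Take the red-knobbed locking pin out of its stand, push it down through the aligned holes of lid and base, and press it down until the sprung lid is fully shut. Finish while still holding the pin's knob and pressing the halves shut (the lid springs ajar if you let go); leave the timer and the two dropper bottles alone.

Things in the scene. Friction and masses are not known exactly. Their poses are not given: they have to be found in the camera images.
- clamp: The clamp's fixed white lower half, 150 (x) x 120 (y) x 30 mm, bolted to the desk, with an aluminium rail 56 mm wide running out of it to y = +180 mm. Origin on the desk under the middle of the tube channel; z up; its own +x points to the hinge side (away from the robot), and the carriage slides toward its own -y. All other clamp positions here are in this frame.
- carriage (a joint): Travel of the carriage (it carries a blue-capped tube lying along y) toward the clamp's -y, m: starts between 0 and 0.015, end stop (fully home) at 0.060. Friction about 1 N. A spring detent must be overcome between about 0.047 and 0.0535, needing about 5 N in all; past that the spring pushes it home by itself and keeps it there.
- carriage_knob (a point): Centre of the top of the carriage's upright black round knob: 16 mm in diameter, 42 mm tall, its top 60 mm above the desk. In the clamp frame it stands at x = 0, y = 150 mm minus the carriage travel; home it is at y = +90 mm. The tube's nearest end is 30 mm from the knob's axis on the -y side and reaches 38 mm above the desk.
- lid (a joint): Angle of the blue lid with its clear window, rad: 0 fully shut, 1.57 upright, starts leaning back at 1.60 to 1.80 (limit 1.95). Hinge friction keeps it standing where it is between about 1.27 and 1.87; below about 1.27 gravity swings it shut, slowly (1 to 3 s, damped). Two sprung gasket pads stop it ajar at about 0.05 rad; some 7 N down at the pin hole shuts it to 0.
- lid_hinge (a point): Middle of the hinge axis, which is parallel to the clamp's y: clamp frame x = +60 mm, y = 0, 30 mm above the desk. The lid is 116 mm wide (y) and 16 mm thick; shut, it lies from 30 to 46 mm above the desk and reaches to clamp x = -75 mm. A lip 44 mm wide reaches 11 mm farther.
- lid_edge (a point): Middle of the lid's free edge, half way through its thickness, 135 mm from the hinge axis. The point's x and z axes turn with the lid: z is the normal of its outer face (up when shut), and the outer face lies 8 mm along +z from this point. Open, the outer face looks away from the robot.
- lid_hole (a point): Centre of the lid's pin hole in its outer face: 13.5 mm in diameter, through the 16 mm lid, 115 mm from the hinge axis.
- pin_hole (a point): Centre of the mouth of the pin hole in the lower half, 30 mm above the desk, clamp frame x = -55 mm, y = 0: 12.5 mm in diameter, 28 mm deep, upright. It lies under the lid's hole when the lid is down.
- pin_stand: Grey stand 60 x 60 mm on a 74 mm square foot, top 44 mm above the desk, bolted down. Origin at the centre of its underside; the pin stands upright in a central hole 13.5 mm in diameter, 40 mm deep.
- pin: Loose steel locking pin, 75 mm long, about 80 g, upright. Origin at the tip of its shank, z up toward the knob: shank 10 mm in diameter and 38 mm long (tapered over the first 6 mm), then a flange 28 mm in diameter and 5 mm thick, then a round red knob 18 mm in diameter and 32 mm tall (from 43 to 75 mm above the tip). In the stand the flange rests on the stand's top, tip 6 mm above the desk; fully in the shut clamp the flange rests on the lid, tip 8 mm above the desk.
- timer: Bystander: white timer with a red dial, 44 x 66 x 68 mm, origin at the centre of its underside.
- blue_bottle: Bystander: white dropper bottle with a blue cap, 30 mm in diameter, 87 mm tall, origin at the centre of its underside.
- oil_bottle: Bystander: cream dropper bottle with a black cap, 30 mm in diameter, 78 mm tall, origin at the centre of its underside.
Not all that is in view belongs to the job. What is shaped like the pin but green or purple is not meant.

How it is judged:
By the outcome, as a careful person would: the job done as asked, in the order asked, and still so for the second after the job is handed in, while the arm keeps its last pose, push and grip.
It also fails if it takes over 61 s, if anything falls off the work surface, if the arm or the gripper's body presses on something with over 40 N, if the wrist force passes 120 N, or if a joint passes its speed limit or range.

## Working session

There is one attempt and no reset: what is moved stays moved. The work goes in short steps, Python scripts to look and compute and a tool call to move; the robot and the scene stay as the last step left them, time stands still between calls to the robot, and variables do not carry over. Pictures are saved under pics/ and viewed, at most 10 in all, crops included, and the job is handed in when it is done.

Besides the shell and the picture viewer there is one more tool, called after "Emit:" in YAML: its name, and indented under it one key for each argument. jog_arm: Moves the arm, as the interface text tells. Its arguments: {"type":"object","properties":{"steps":{"type":"array"},"grip_force":{"type":"number"}},"required":["steps"]}

```bash
mkdir -p pics
cat > h.py <<'E'
import numpy as np, cv2
from bench import bot, viewer
def cam(n):
    c=viewer.read_camera(n); return c
def pts(c):
    "world point for every pixel from depth"
    h,w=c["range_z"].shape; v,u=np.mgrid[:h,:w].astype(float); z=c["range_z"]
    P=np.stack([(u-c["cx"])/c["fx"]*z,-(v-c["cy"])/c["fy"]*z,-z,np.ones_like(z)],-1)
    return (P@np.array(c["T"]).T)[...,:3]
def save(c,n): cv2.imwrite("pics/"+n,c["pixels"])
E
python3 - <<'E'
from h import *
for n in("scene","top"):
    c=cam(n); np.savez(n+".npz",**{k:c[k] for k in c}); save(c,n+"0.png")
    print(n,c["fx"],c["cx"],c["cy"],np.round(c["T"],3).tolist(), c.keys())
a=cv2.imread("pics/scene0.png");b=cv2.imread("pics/top0.png")
print(bot.observe())
E
```

```text
scene 402.66419190661014 261.6880179715784 191.11154679136322 [[-0.498, 0.464, -0.732, -0.38], [-0.867, -0.242, 0.436, 0.551], [0.025, 0.852, 0.523, 0.726], [0.0, 0.0, 0.0, 1.0]] dict_keys(['pixels', 'range_z', 'fx', 'fy', 'cx', 'cy', 'T'])
top 406.37055929188875 251.34192597017767 186.6943686192118 [[-0.02, 0.997, -0.078, 0.422], [-1.0, -0.02, -0.003, 0.028], [-0.004, 0.078, 0.997, 1.228], [0.0, 0.0, 0.0, 1.0]] dict_keys(['pixels', 'range_z', 'fx', 'fy', 'cx', 'cy', 'T'])
{'t': 0.1, 'joint_pos': array([-1.42949087e+00,  2.07345426e-01,  1.54281353e+00,  6.00761293e-06,
        1.39349870e+00, -1.50496466e-01]), 'dq': array([-0.00256379, -0.00130307, -0.00261285,  0.000474  ,  0.00150692,
        0.00192587]), 'tau': array([ 1.22932342e-04, -3.71864176e+01, -2.82292253e+01,  7.00594252e-02,
        3.11085011e-02, -5.07339212e-05]), 'tcp_pos': array([ 0.16530361, -0.54996009,  0.20439973]), 'tcp_rot': array([-3.10617147e+00, -4.56435061e-01, -2.41774760e-05]), 'force': array([-0.81692423,  0.46220874, -0.39868332]), 'moment': array([-0.01632239,  0.00030481,  0.01210143]), 'gripper_force': 0.0, 'width': 0.09421086705214592}
```

View pics/scene0.png

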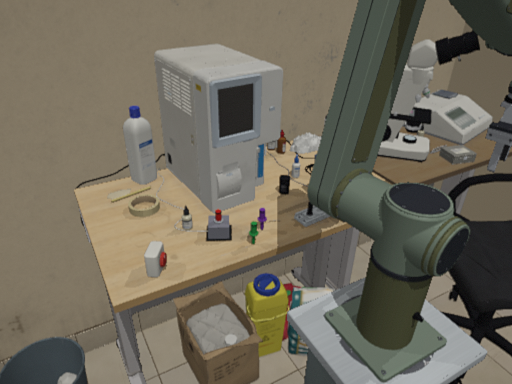

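View pics/top0.png

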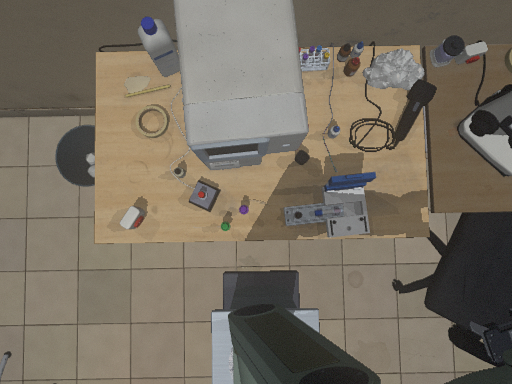

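The red-knobbed pin stands in the grey stand at top (202,194). The green one at (225,226) and the purple one at (243,209) are lookalikes. The clamp is at (348,210), with its rail to the left and the blue lid open at (350,182). The timer is at (132,216) and the bottles at (180,172) and (334,131). Next I'll measure and check an enlarged crop.

Run:
```python
from h import *
c=dict(np.load("top.npz")); P=pts(c); im=c["pixels"]
hsv=cv2.cvtColor(im,cv2.COLOR_BGR2HSV)
crop=cv2.resize(im[140:245,170:390],None,fx=3.6,fy=3.6,interpolation=cv2.INTER_CUBIC); cv2.imwrite("pics/crop1.png",crop)
roi=np.zeros(im.shape[:2],bool); roi[140:245,100:420]=1
H,S,V=[hsv[...,i] for i in range(3)]
for nm,m in {"red":((H<8)|(H>172))&(S>130)&(V>70),"blue":(H>100)&(H<125)&(S>130),"green":(H>45)&(H<85)&(S>120),"purple":(H>128)&(H<160)&(S>100)}.items():
    n,l,s,ce=cv2.connectedComponentsWithStats((m&roi).astype(np.uint8))
    for i in range(1,n):
        if s[i,4]>6:
            q=P[l==i]; print(nm,s[i].tolist(),ce[i].round(1),np.median(q,0).round(4),q.min(0).round(3),q.max(0).round(3))
# clamp heights
for nm,lo,hi in(("base30",.024,.036),("knob",.054,.066),("stand44",.038,.05),("mid",.012,.024)):
    for x0,x1 in((185,225),(275,375)):
        m=(P[...,2]>lo)&(P[...,2]<hi)&roi; m[:, :x0]=0; m[:,x1:]=0
        n,l,s,ce=cv2.connectedComponentsWithStats(m.astype(np.uint8))
        for i in range(1,n):
            if s[i,4]>12:
                q=P[l==i][:,:2].astype(np.float32); print(nm,s[i].tolist(),np.round(cv2.minAreaRect(q)[0],4),np.round(cv2.minAreaRect(q)[1],4),round(cv2.minAreaRect(q)[2],1))
```

```text
red [198, 192, 6, 6, 28] [200.8 194.2] [0.4929 0.1737 0.0821] [0.484 0.168 0.078] [0.499 0.182 0.085]
red [134, 217, 9, 10, 36] [137.5 221.3] [0.4204 0.3622 0.0495] [0.406 0.352 0.038] [0.432 0.376 0.055]
blue [347, 173, 28, 5, 61] [361.7 175.2] [ 0.5283 -0.258   0.1725] [ 0.523 -0.293  0.159] [ 0.534 -0.218  0.179]
blue [332, 176, 16, 6, 48] [338.1 178.8] [ 0.52   -0.1946  0.1643] [ 0.514 -0.221  0.16 ] [ 0.528 -0.181  0.169]
blue [351, 184, 8, 2, 10] [354.7 184.5] [ 0.512  -0.2647  0.0706] [ 0.51  -0.273  0.068] [ 0.514 -0.254  0.073]
blue [331, 187, 8, 1, 8] [334.5 187. ] [ 0.506  -0.2065  0.0694] [ 0.506 -0.216  0.066] [ 0.506 -0.196  0.072]
blue [316, 211, 5, 4, 13] [318.1 212.6] [ 0.4333 -0.1616  0.0382] [ 0.43  -0.168  0.034] [ 0.439 -0.155  0.042]
green [223, 224, 5, 6, 17] [224.7 226.5] [0.4014 0.1078 0.0766] [0.392 0.102 0.044] [0.407 0.114 0.081]
purple [240, 206, 8, 8, 50] [243.4 209.5] [0.4473 0.0558 0.074 ] [0.437 0.045 0.037] [0.457 0.066 0.081]
base30 [323, 187, 47, 50, 1360] [ 0.4415 -0.2456] [0.1477 0.1213] 5.2
base30 [328, 206, 13, 9, 56] [ 0.4412 -0.21  ] [0.0365 0.0236] 88.9
base30 [315, 208, 10, 4, 19] [ 0.4435 -0.1673] [0.0262 0.009 ] 89.1
base30 [315, 210, 12, 7, 23] [ 0.4295 -0.1719] [0.0118 0.0349] 22.1
knob [296, 150, 14, 13, 118] [ 0.5972 -0.1174] [0.0349 0.0341] 44.0
knob [297, 212, 5, 6, 25] [ 0.4298 -0.1035] [0.0118 0.0143] 88.8
stand44 [190, 182, 27, 27, 362] [0.4932 0.1741] [0.0605 0.0596] 63.9
stand44 [315, 210, 13, 5, 24] [ 0.4356 -0.1702] [0.011 0.035] 8.2
mid [334, 166, 4, 6, 13] [ 0.565  -0.2207] [0.0174 0.0062] 21.2
mid [284, 200, 67, 26, 674] [ 0.4359 -0.1646] [0.0659 0.197 ] 8.7
mid [357, 201, 5, 8, 17] [ 0.4571 -0.2897] [0.021  0.0085] 16.8
mid [349, 202, 8, 9, 18] [ 0.4557 -0.2708] [0.0257 0.0186] 22.2
```

View pics/crop1.png

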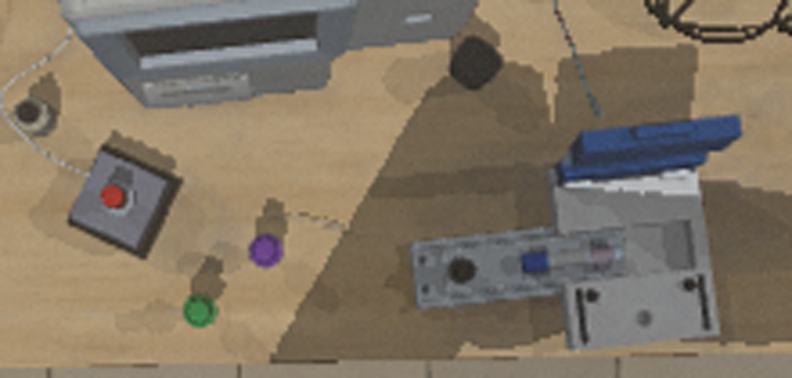

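The crop confirms it: red knob in the grey stand at crop (113,196), green (200,311) and purple (265,250) are decoys. The clamp is at about (0.4415, -0.2456) with yaw ~5°, and the carriage knob at (0.430, -0.1035), so travel is about 7 mm. I'll move to the +y side of the knob with the fingers closed.

Emit:
jog_arm:
  steps:
    - {"fingers": 0, "dp": [1.9, 3.5, 0], "rot": [0, 0, -6]}
    - {"fingers": 0, "dp": [1.9, 3.5, 0], "rot": [0, 0, -5.7]}
    - {"fingers": 0, "dp": [1.9, 3.5, 0], "rot": [0, 0, 0]}
    - {"fingers": 0, "dp": [1.9, 3.5, 0], "rot": [0, 0, 0]}
    - {"fingers": 0, "dp": [1.9, 3.5, 0], "rot": [0, 0, 0]}
    - {"fingers": 0, "dp": [1.9, 3.5, 0], "rot": [0, 0, 0]}
    - {"fingers": 0, "dp": [1.9, 3.5, 0], "rot": [0, 0, 0]}
    - {"fingers": 0, "dp": [1.9, 3.5, 0], "rot": [0, 0, 0]}
    - {"fingers": 0, "dp": [1.9, 3.5, 0], "rot": [0, 0, 0]}
    - {"fingers": 0, "dp": [1.9, 3.5, 0], "rot": [0, 0, 0]}

```text
t: 0.93
tcp_pos: [0.3556, -0.1987, 0.2052]
tcp_rot: [-3.138, -0.137, 0.0]
force: [0.3, -0.7, 0.7]
width: 0.0306
gripper_force: 0.0
```

Run:
```python
from h import *
c=dict(np.load("top.npz")); P=pts(c)
# obstacles behind lid: points x .54-.75, y -.4..-.05
m=(P[...,0]>.53)&(P[...,0]<.8)
for y in np.arange(-.40,0.0,.03):
    q=P[m&(abs(P[...,1]-y)<.015)&(P[...,2]>.05)]
    print(round(y,2),len(q), q[q[:,0].argsort()[:3]].round(2).tolist())
b=P[(P[...,2]>.026)&(P[...,2]<.034)]; b=b[(abs(b[:,0]-.44)<.09)&(abs(b[:,1]+.245)<.075)]
T=lambda th:np.array([[np.cos(th),np.sin(th)],[-np.sin(th),np.cos(th)]])
for d in(3,4,5,6,7):
    q=b[:,:2]@T(np.radians(d)).T; e=np.percentile(q,[1,99],axis=0); print(d,np.ptp(e,axis=0).round(4),(T(np.radians(d)).T@e.mean(0)).round(4))
```

```text
-0.4 0 []
-0.37 0 []
-0.34 0 []
-0.31 1 [[0.54, -0.3, 0.16]]
-0.28 32 [[0.53, -0.29, 0.17], [0.53, -0.28, 0.17], [0.53, -0.28, 0.17]]
-0.25 17 [[0.53, -0.25, 0.18], [0.53, -0.25, 0.18], [0.53, -0.25, 0.18]]
-0.22 79 [[0.53, -0.22, 0.17], [0.53, -0.21, 0.17], [0.53, -0.21, 0.16]]
-0.19 2 [[0.67, -0.2, 0.06], [0.68, -0.2, 0.05]]
-0.16 0 []
-0.13 76 [[0.58, -0.12, 0.05], [0.58, -0.12, 0.05], [0.58, -0.13, 0.06]]
-0.1 75 [[0.58, -0.11, 0.06], [0.58, -0.11, 0.05], [0.58, -0.11, 0.05]]
-0.07 1303 [[0.58, -0.06, 0.32], [0.58, -0.06, 0.32], [0.59, -0.06, 0.32]]
-0.04 1801 [[0.58, -0.04, 0.32], [0.58, -0.04, 0.32], [0.58, -0.05, 0.32]]
-0.01 1837 [[0.57, -0.0, 0.42], [0.57, -0.0, 0.42], [0.57, 0.0, 0.43]]
3 [0.1348 0.1219] [ 0.4361 -0.2448]
4 [0.1344 0.1209] [ 0.4361 -0.2453]
5 [0.1338 0.1195] [ 0.436  -0.2455]
6 [0.1343 0.1196] [ 0.4361 -0.2454]
7 [0.1346 0.1206] [ 0.4364 -0.2453]
```

Emit:
jog_arm:
  steps:
    - {"fingers": 0, "dp": [1.8, 3.2, 0], "rot": [0, 0, 0]}
    - {"fingers": 0, "dp": [1.8, 3.2, 0], "rot": [0, 0, 0]}
    - {"fingers": 0, "dp": [1.8, 3.2, 0], "rot": [0, 0, 0]}
    - {"fingers": 0, "dp": [1.7, 3.2, 0], "rot": [0, 0, 0]}
    - {"fingers": 0, "dp": [0, 0, -3.5], "rot": [0, 0, 0]}
    - {"fingers": 0, "dp": [0, 0, -3.5], "rot": [0, 0, 0]}
    - {"fingers": 0, "dp": [0, 0, -3.5], "rot": [0, 0, 0]}
    - {"fingers": 0, "dp": [0, 0, -3.0], "rot": [0, 0, 0]}
    - {"fingers": 0, "dp": [0, 0, -2.5], "rot": [0, 0, 0]}
    - {"fingers": 0, "dp": [0, 0, -1], "rot": [0, 0, 0]}

```text
t: 1.77
tcp_pos: [0.4227, -0.0712, 0.0317]
tcp_rot: [-3.135, -0.138, 0.011]
force: [-1.0, -0.0, 0.1]
width: 0.0004
gripper_force: 0.0
```

Emit:
jog_arm:
  steps:
    - {"fingers": 0, "dp": [0.35, -0.6, 0.2], "rot": [0, 0, 0]}
    - {"fingers": 0, "dp": [0.05, -0.6, 0], "rot": [0, 0, 0]}
    - {"fingers": 0, "dp": [0.05, -0.6, 0], "rot": [0, 0, 0]}
    - {"fingers": 0, "dp": [0.05, -0.6, 0], "rot": [0, 0, 0]}
    - {"fingers": 0, "dp": [0.05, -0.6, 0], "rot": [0, 0, 0]}
    - {"fingers": 0, "dp": [0.05, -0.6, 0], "rot": [0, 0, 0]}
    - {"fingers": 0, "dp": [0.05, -0.6, 0], "rot": [0, 0, 0]}
    - {"fingers": 0, "dp": [0.05, -0.6, 0], "rot": [0, 0, 0]}

```text
t: 2.43
tcp_pos: [0.434, -0.1217, 0.0381]
tcp_rot: [3.138, 0.137, 0.002]
force: [0.4, 1.8, 0.1]
width: 0.0003
gripper_force: 0.5
```

Emit:
jog_arm:
  steps:
    - {"fingers": 0, "dp": [0.04, -0.4, 0], "rot": [0, 0, 0]}
    - {"fingers": 0, "dp": [0.04, -0.4, 0], "rot": [0, 0, 0]}
    - {"fingers": 0, "dp": [0.03, -0.3, 0], "rot": [0, 0, 0]}

```text
t: 2.68
tcp_pos: [0.4345, -0.1325, 0.0375]
tcp_rot: [3.138, 0.138, -0.0]
force: [-0.1, -0.1, -0.1]
width: 0.0002
gripper_force: 0.0
```

Emit:
jog_arm:
  steps:
    - {"fingers": 0, "dp": [0.03, -0.3, 0], "rot": [0, 0, 0]}
    - {"fingers": 0, "dp": [0.0, -0.2, 0], "rot": [0, 0, 0]}
    - {"fingers": 0, "dp": [0, 0, 0], "rot": [0, 0, 0]}

```text
t: 2.93
tcp_pos: [0.4345, -0.1349, 0.0372]
tcp_rot: [-3.134, -0.135, 0.001]
force: [0.0, 7.4, 3.8]
width: 0.0005
gripper_force: 3.6
```

Run:
```python
from h import *
c=cam("top"); P=pts(c)
m=(P[...,2]>.054)&(P[...,2]<.063)&(abs(P[...,0]-.432)<.02)&(abs(P[...,1]+.155)<.04)
im=c["pixels"]; save(c,"t1.png")
print(m.sum(),P[m].min(0) if m.any() else 0,P[m].max(0) if m.any() else 0, bot.observe()['tcp_pos'],bot.observe()['force'])
hsv=cv2.cvtColor(im,cv2.COLOR_BGR2HSV);b=(hsv[...,0]>100)&(hsv[...,0]<125)&(hsv[...,1]>130)&(abs(P[...,0]-.435)<.02)&(abs(P[...,1]+.2)<.1)
print(b.sum(),np.median(P[b],0))
```

```text
0 0 0 [ 0.43453047 -0.13491947  0.03725791] [0.44314627 7.45920255 4.20531967]
0 [nan nan nan]
  return _methods._mean(a, axis=axis, dtype=dtype,
  ret = um.true_divide(
```

The detent snapped (force dropped to about 0), then the knob met the stop. I'll retreat, rise and look from above.

Emit:
jog_arm:
  steps:
    - {"fingers": 0, "dp": [0, 1.5, 0], "rot": [0, 0, 0]}
    - {"fingers": 0, "dp": [0, 0, 3.5], "rot": [0, 0, 0]}
    - {"fingers": 0, "dp": [0, 0, 4], "rot": [0, 0, 0]}
    - {"fingers": 0, "dp": [0, 0, 4], "rot": [0, 0, 0]}
    - {"fingers": 0, "dp": [0, 0, 4], "rot": [0, 0, 0]}
    - {"fingers": 0, "dp": [0, -1.5, 3.5], "rot": [0, 0, 0]}
    - {"fingers": 0, "dp": [1, -3.5, 1.3], "rot": [0, 0, 0]}
    - {"fingers": 0, "dp": [3.2, -2.5, 0], "rot": [0, 0, 0]}
    - {"fingers": 0, "dp": [3.2, -2.5, 0], "rot": [0, 0, 0]}
    - {"fingers": 0, "dp": [3.2, -2.5, 0], "rot": [0, 0, 0]}

```text
t: 3.82
tcp_pos: [0.5418, -0.2487, 0.241]
tcp_rot: [3.137, 0.136, 0.001]
force: [-0.0, 0.3, 0.3]
width: 0.0004
gripper_force: 0.0
```

Emit:
jog_arm:
  steps:
    - {"fingers": 0, "dp": [3.0, -1, 0], "rot": [0, 0, 0]}
    - {"fingers": 0, "dp": [0, 0, 0], "rot": [0, 0, 0]}

```text
t: 3.98
tcp_pos: [0.574, -0.2596, 0.2376]
tcp_rot: [3.138, 0.136, -0.001]
force: [-0.3, -0.4, 0.2]
width: 0.0006
gripper_force: 0.0
```

Run:
```python
from h import *
print(bot.observe()['tcp_pos'])
c=cam("top"); d=cam("scene")
a=np.vstack([cv2.resize(c["pixels"][150:250,260:400],(700,500))])
cv2.imwrite("pics/t2.png",np.hstack([cv2.resize(c["pixels"][150:250,260:400],(420,300)),cv2.resize(d["pixels"][120:250,200:382],(380,300))]))
P=pts(c); im=c["pixels"]; H=cv2.cvtColor(im,cv2.COLOR_BGR2HSV)
m=(P[...,2]>.052)&(P[...,2]<.064)&(abs(P[...,0]-.432)<.03)&(abs(P[...,1]+.155)<.08)
print("knob",m.sum(),P[m].mean(0) if m.any() else 0)
```

```text
[ 0.57395561 -0.25959711  0.23763277]
knob 25 [ 0.4342956  -0.15524104  0.05978241]
```

View pics/t2.png

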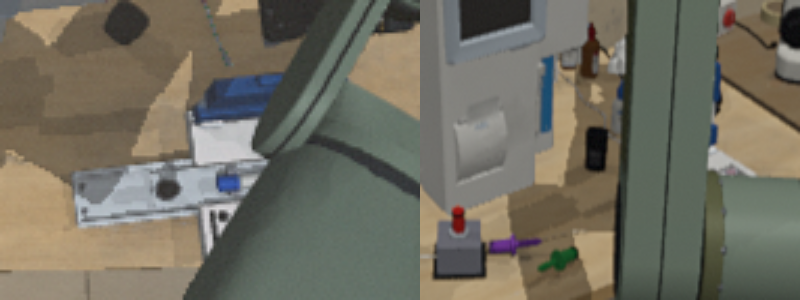

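The carriage is home: the knob is at about y'=+89 mm. The green and purple decoys now lie on the desk, harmlessly. The tool is behind the lid, so I'll lower it and pull the lid toward the robot.

Emit:
jog_arm:
  steps:
    - {"fingers": 0, "dp": [0, 0, -3.5], "rot": [0, 0, 0]}
    - {"fingers": 0, "dp": [0, 0, -3.5], "rot": [0, 0, 0]}
    - {"fingers": 0, "dp": [0, 0, -2], "rot": [0, 0, 0]}
    - {"fingers": 0, "dp": [0, 0, 0], "rot": [0, 0, 0]}

```text
t: 4.42
tcp_pos: [0.5656, -0.2536, 0.1447]
tcp_rot: [-3.132, -0.138, 0.016]
force: [-0.8, 0.3, -0.3]
width: 0.0003
gripper_force: 0.0
```

Emit:
jog_arm:
  steps:
    - {"fingers": 0, "dp": [-1, -0.1, 0], "rot": [0, 0, 0]}
    - {"fingers": 0, "dp": [-1, -0.1, 0], "rot": [0, 0, 0]}
    - {"fingers": 0, "dp": [-1, -0.1, 0], "rot": [0, 0, 0]}
    - {"fingers": 0, "dp": [-0.8, -0.1, 0], "rot": [0, 0, 0]}
    - {"fingers": 0, "dp": [-0.8, -0.1, 0], "rot": [0, 0, 0]}

```text
t: 4.83
tcp_pos: [0.5248, -0.2625, 0.1528]
tcp_rot: [3.136, 0.137, 0.006]
force: [0.5, 0.0, 1.7]
width: 0.0001
gripper_force: 0.5
```

Emit:
jog_arm:
  steps:
    - {"fingers": 0, "dp": [-0.8, -0.1, 0], "rot": [0, 0, 0]}
    - {"fingers": 0, "dp": [-0.8, -0.1, 0], "rot": [0, 0, 0]}
    - {"fingers": 0, "dp": [-0.8, -0.1, 0], "rot": [0, 0, 0]}
    - {"fingers": 0, "dp": [-0.8, 0, 0], "rot": [0, 0, 0]}
    - {"fingers": 0, "dp": [-0.8, 0, 0], "rot": [0, 0, 0]}
    - {"fingers": 0, "dp": [-0.8, 0, 0], "rot": [0, 0, 0]}

```text
t: 5.33
tcp_pos: [0.4757, -0.2645, 0.1501]
tcp_rot: [-3.138, -0.137, 0.001]
force: [1.7, 0.3, -0.6]
width: 0.0008
gripper_force: 0.2
```

Emit:
jog_arm:
  steps:
    - {"fingers": 0, "dp": [-0.8, 0, 0], "rot": [0, 0, 0]}
    - {"fingers": 0, "dp": [-0.8, 0, 0], "rot": [0, 0, 0]}
    - {"fingers": 0, "dp": [0, 0, 2], "rot": [0, 0, 0]}
    - {"fingers": 0, "dp": [0, 0, 3.5], "rot": [0, 0, 0]}
    - {"fingers": 5, "dp": [0, 3.5, 1.5], "rot": [0, 0, 0]}
    - {"fingers": 5, "dp": [0, 4, 0], "rot": [0, 0, 0]}
    - {"fingers": 5, "dp": [0, 4, 0], "rot": [0, 0, 0]}
    - {"fingers": 5, "dp": [0, 4, 0], "rot": [0, 0, 0]}
    - {"fingers": 5, "dp": [0, 4, 0], "rot": [0, 0, 0]}
    - {"fingers": 5, "dp": [0, 4, 0], "rot": [0, 0, 0]}

```text
t: 6.17
tcp_pos: [0.4598, -0.0281, 0.2205]
tcp_rot: [3.139, 0.137, 0.0]
force: [1.1, 0.3, 0.6]
width: 0.0371
gripper_force: 0.0
```

Emit:
jog_arm:
  steps:
    - {"fingers": 5, "dp": [0, 4, 0], "rot": [0, 0, 0]}
    - {"fingers": 5, "dp": [0, 4, 0], "rot": [0, 0, 0]}
    - {"fingers": 5, "dp": [0.8, 4, 0], "rot": [0, 0, 0]}
    - {"fingers": 5, "dp": [0.8, 3.5, -1], "rot": [0, 0, 0]}
    - {"fingers": 5, "dp": [0.8, 3, -3], "rot": [0, 0, 0]}
    - {"fingers": 5, "dp": [0, 0, -2], "rot": [0, 0, 0]}
    - {"fingers": 5, "dp": [0, 0, 0], "rot": [0, 0, 0]}

```text
t: 6.75
tcp_pos: [0.4802, 0.155, 0.1567]
tcp_rot: [3.137, 0.143, -0.016]
force: [-0.3, 0.0, -0.7]
width: 0.0501
gripper_force: 0.0
```

Run:
```python
from h import *
print(bot.observe()['tcp_pos'])
d=cam("scene"); w=cam("wrist"); c=cam("top"); np.savez("w.npz",**w); print(w["fx"],w["cx"],w["cy"],np.round(w["T"],3).tolist())
cv2.imwrite("pics/t3.png",np.hstack([cv2.resize(w["pixels"],(400,300)),cv2.resize(d["pixels"][110:290,130:370],(400,300))]))
P=pts(c)
m=(P[...,2]>.04)&(P[...,2]<.09)&(abs(P[...,0]-.42)<.12)&(abs(P[...,1]+.24)<.06); print("lid",m.sum(),np.percentile(P[m],[1,50,99],axis=0).round(4).tolist() if m.any() else 0)
save(c,"t3top.png")
```

```text
[0.48024767 0.15501298 0.15672049]
297.3186396354542 252.78453393469186 189.09958775872073 [[0.089, 0.963, 0.254, 0.555], [-0.996, 0.086, 0.024, 0.161], [0.001, -0.255, 0.967, 0.338], [0.0, 0.0, 0.0, 1.0]]
lid 1794 [[0.3629, -0.2988, 0.0446], [0.4316, -0.2438, 0.0549], [0.4972, -0.1866, 0.066]]
```

View pics/t3.png

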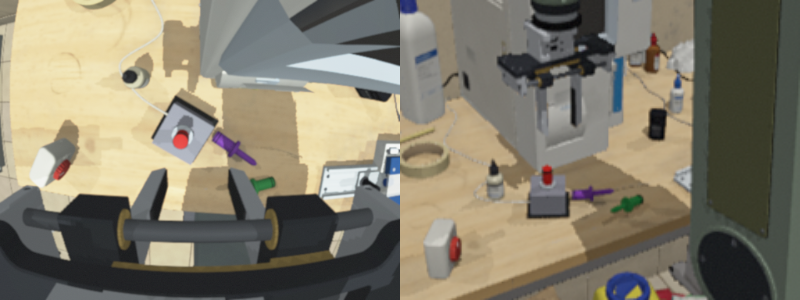

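The red pin stands in the stand (composite (181,140)). Purple (235,148) and green (262,184) lie beside it, away from the knob. The lid has swung down. Now I'll locate the knob in the wrist view and check the clearance to the analyser.

```bash
cat >> h.py <<'E'
def wray(w,u,v,z):
    "wrist fisheye pixel -> world point on plane z"
    a=(u-w["cx"])/w["fx"]; b=(v-w["cy"])/w["fy"]; r=np.hypot(a,b); s=np.sinc(r/np.pi)
    d=np.array([a*s,-b*s,-np.cos(r)]); T=np.array(w["T"]); d=T[:3,:3]@d; o=T[:3,3]
    return o+d*(z-o[2])/d[2]
def wproj(w,p):
    T=np.array(w["T"]); q=T[:3,:3].T@(np.array(p)-T[:3,3]); t=np.arctan2(np.hypot(q[0],q[1]),-q[2]); n=np.hypot(q[0],q[1])
    return w["cx"]+w["fx"]*t*q[0]/n, w["cy"]-w["fy"]*t*q[1]/n
E
python3 - <<'E'
from h import *
w=dict(np.load("w.npz")); im=w["pixels"]; h=cv2.cvtColor(im,cv2.COLOR_BGR2HSV)
m=(((h[...,0]<8)|(h[...,0]>172))&(h[...,1]>130)&(h[...,2]>70)).astype(np.uint8)
n,l,s,ce=cv2.connectedComponentsWithStats(m)
for i in range(1,n):
    if s[i,4]>40: print(s[i],ce[i],wray(w,*ce[i],.065))
# purple extents
m=((h[...,0]>128)&(h[...,0]<160)&(h[...,1]>100)).astype(np.uint8); ys,xs=np.nonzero(m)
for i in(xs.argmin(),xs.argmax()): print("purple",wray(w,xs[i],ys[i],.01))
c=dict(np.load("top.npz"));P=pts(c);m=(P[...,1]>.07)&(P[...,1]<.3)&(P[...,2]>.09)
for z in np.arange(.1,.6,.05):
    q=P[m&(abs(P[...,2]-z)<.025)]; print(round(z,2),len(q),q[:,0].min() if len(q) else 0)
T=w["T"]; print(wproj(w,(.493,.174,.081)))
E
```

```text
[222 167  18  23 330] [231.3030303  178.48787879] [0.49148419 0.17494068 0.065     ]
[ 69 205  21  25 247] [ 78.52631579 216.6437247 ] [0.43435851 0.34345748 0.065     ]
purple [0.48580218 0.13112024 0.01      ]
purple [0.454388   0.06413005 0.01      ]
0.1 244 0.5588460135219607
0.15 546 0.5605033781100384
0.2 735 0.5587793362353191
0.25 851 0.20504322625719446
0.3 257 0.1127003285433798
0.35 220 0.14591915265043592
0.4 133 0.20431138304454372
0.45 7164 0.5617122933109044
0.5 0 0
0.55 0 0
(np.float64(231.237063113144), np.float64(180.8936753759703))
```

Emit:
jog_arm:
  steps:
    - {"fingers": 5, "dp": [0.6, 1, 0], "rot": [0, -6, 0]}
    - {"fingers": 5, "dp": [0.6, 0.95, 0], "rot": [0, -6, 0]}
    - {"fingers": 5, "dp": [0, 0, -3], "rot": [0, 0, 0]}
    - {"fingers": 5, "dp": [0, 0, -2], "rot": [0, 0, 0]}
    - {"fingers": 5, "dp": [0, 0, 0], "rot": [0, 0, 0]}
    - {"fingers": 5, "dp": [0, 0, 0], "rot": [0, 0, 0]}

```text
t: 7.4
tcp_pos: [0.4969, 0.1728, 0.1124]
tcp_rot: [3.112, 0.134, 0.328]
force: [-0.3, -0.5, -0.3]
width: 0.0503
gripper_force: 0.0
```

Emit:
jog_arm:
  steps:
    - {"fingers": 5, "dp": [-0.45, 0.15, -2], "rot": [0, 0, 0]}
    - {"fingers": 5, "dp": [0, 0, -2], "rot": [0, 0, 0]}
    - {"fingers": 5, "dp": [0, 0, -1.2], "rot": [0, 0, 0]}
    - {"fingers": 5, "dp": [0, 0, -0.5], "rot": [0, 0, 0]}
    - {"fingers": 5, "dp": [0, 0, 0], "rot": [0, 0, 0]}

```text
t: 7.82
tcp_pos: [0.4931, 0.1748, 0.0553]
tcp_rot: [3.112, 0.135, 0.329]
force: [-0.3, -1.0, 0.4]
width: 0.0501
gripper_force: 0.0
```

Run:
```python
from h import *
o=bot.observe();print(o['tcp_pos'],o['force'])
w=cam("wrist"); print(wproj(w,(.4925,.1745,.081)))
cv2.imwrite("pics/w4.png",cv2.resize(w["pixels"][110:350,90:410],(640,480)))
```

```text
[0.49309372 0.17482395 0.05530435] [-0.26073574 -1.01830619  0.37845874]
(np.float64(253.3903035488497), np.float64(236.8674605510584))
```

View pics/w4.png

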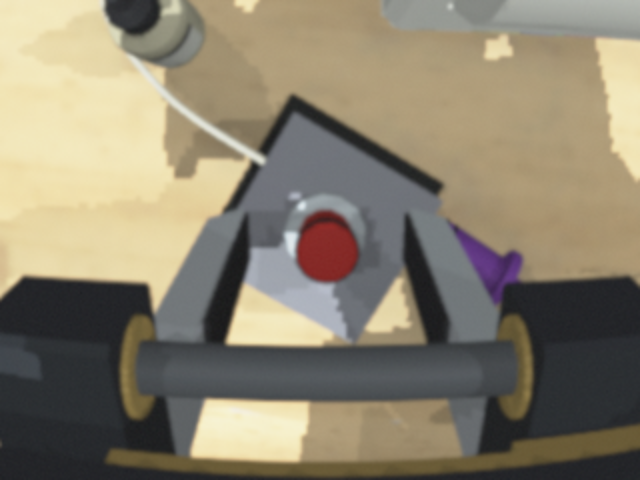

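The knob sits between the fingers at crop (327,245). Closing.

Emit:
jog_arm:
  steps:
    - {"fingers": 1, "dp": [0, 0, 0], "rot": [0, 0, 0]}
    - {"fingers": 1, "dp": [0, 0, 0], "rot": [0, 0, 0]}
    - {"fingers": 1, "dp": [0, 0, 0], "rot": [0, 0, 0]}
    - {"fingers": 1, "dp": [0, 0, 0], "rot": [0, 0, 0]}
    - {"fingers": 1, "dp": [0, 0, 0], "rot": [0, 0, 0]}
    - {"fingers": 1, "dp": [0, 0, 0], "rot": [0, 0, 0]}
    - {"fingers": 1, "dp": [0, 0, 0], "rot": [0, 0, 0]}
  grip_force: 45

```text
t: 8.45
tcp_pos: [0.4923, 0.1753, 0.0549]
tcp_rot: [3.112, 0.137, 0.328]
force: [-0.5, 0.2, 2.3]
width: 0.0174
gripper_force: 45.0
```

Emit:
jog_arm:
  steps:
    - {"fingers": 1, "dp": [0, 0, 1.5], "rot": [0, 0, 0]}
    - {"fingers": 1, "dp": [0, 0, 2.5], "rot": [0, 0, 0]}
    - {"fingers": 1, "dp": [0, 0, 3], "rot": [0, 0, 0]}
    - {"fingers": 1, "dp": [0, 0, 3], "rot": [0, 0, 0]}
    - {"fingers": 1, "dp": [-0.8, -3, 1], "rot": [0, 0, 0]}
    - {"fingers": 1, "dp": [-0.8, -3.5, 0], "rot": [0, 0, 0]}
    - {"fingers": 1, "dp": [-0.8, -3.5, 0], "rot": [0, 3, 0]}
    - {"fingers": 1, "dp": [-0.8, -3.5, 0], "rot": [0, 3, 0]}
    - {"fingers": 1, "dp": [-0.8, -3.5, 0], "rot": [0, 3, 0]}
    - {"fingers": 1, "dp": [-0.8, -3.5, 0], "rot": [0, 3, 0]}

```text
t: 9.28
tcp_pos: [0.4432, -0.0311, 0.1647]
tcp_rot: [-3.138, -0.138, 0.003]
force: [1.5, -0.3, -0.0]
width: 0.0172
gripper_force: 45.0
```

Emit:
jog_arm:
  steps:
    - {"fingers": 1, "dp": [-0.8, -3.5, 0], "rot": [0, 0, 0]}
    - {"fingers": 1, "dp": [-0.8, -3.5, 0], "rot": [0, 0, 0]}
    - {"fingers": 1, "dp": [-0.8, -3.5, 0], "rot": [0, 0, 0]}
    - {"fingers": 1, "dp": [-0.8, -3, 0], "rot": [0, 0, 0]}
    - {"fingers": 1, "dp": [-0.8, -3, 0], "rot": [0, 0, 0]}
    - {"fingers": 1, "dp": [0, 0, 0], "rot": [0, 0, 0]}
    - {"fingers": 1, "dp": [0, 0, 0], "rot": [0, 0, 0]}

```text
t: 9.87
tcp_pos: [0.4035, -0.1957, 0.1642]
tcp_rot: [-3.138, -0.132, 0.001]
force: [-0.6, 0.3, -0.3]
width: 0.0173
gripper_force: 45.0
```

Run:
```python
from h import *
o=bot.observe();print(o['t'],o['tcp_pos'],o['tcp_rot'],o['force'],o['width'])
w=cam("wrist"); d=cam("scene"); c=cam("top"); np.savez("w5.npz",**w);np.savez("t5.npz",**c)
cv2.imwrite("pics/w5.png",np.hstack([cv2.resize(w["pixels"][90:350,140:400],(400,400)),cv2.resize(c["pixels"][160:250,270:360],(400,400))]))
print("hole",wproj(w,(.388,-.2504,.05)),np.array(c["T"]).shape)
```

```text
9.8667 [ 0.40347    -0.19567855  0.16416746] [-3.13793255e+00 -1.31833804e-01  5.13617611e-04] [-0.57959007  0.33675812 -0.26193813] 0.017324602357786923
hole (np.float64(303.40720717469173), np.float64(204.54233150309082)) (4, 4)
```

View pics/w5.png

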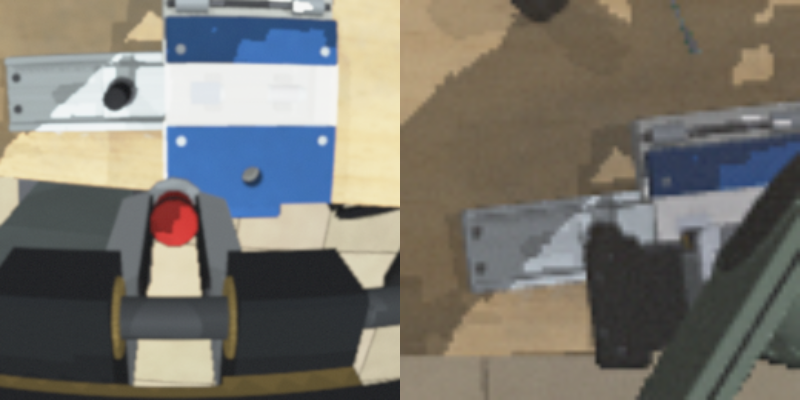

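The hole shows at wrist px (303,204), right where predicted. The pin was gripped with the tool tilted, so I need to restore the 12° tilt to have it upright again.

Emit:
jog_arm:
  steps:
    - {"fingers": 1, "dp": [-0.5, -0.6, 0], "rot": [0, -6, 0]}
    - {"fingers": 1, "dp": [-0.5, -0.6, 0], "rot": [0, -6, 0]}
    - {"fingers": 1, "dp": [0, 0, 0], "rot": [0, 0, 0]}
    - {"fingers": 1, "dp": [0, 0, 0], "rot": [0, 0, 0]}
    - {"fingers": 1, "dp": [0, 0, 0], "rot": [0, 0, 0]}

```text
t: 10.43
tcp_pos: [0.3949, -0.2064, 0.1652]
tcp_rot: [3.112, 0.138, 0.327]
force: [0.1, -0.1, -0.3]
width: 0.0171
gripper_force: 45.0
```

```bash
cat > m.py <<'E'
from h import *
def meas(w,zt,zl=.0517):
    im=w["pixels"]; h=cv2.cvtColor(im,cv2.COLOR_BGR2HSV); r={}
    m=(((h[...,0]<8)|(h[...,0]>172))&(h[...,1]>130)&(h[...,2]>60)).astype(np.uint8)
    n,l,s,ce=cv2.connectedComponentsWithStats(m); i=1+s[1:,4].argmax(); print("red",s[i],ce[i])
    # hole: dark, unsaturated blob enclosed in blue
    b=((h[...,0]>100)&(h[...,0]<125)&(h[...,1]>110)).astype(np.uint8)
    cs,hi=cv2.findContours(b,cv2.RETR_CCOMP,cv2.CHAIN_APPROX_NONE)
    for k,q in enumerate(cs):
        a=cv2.contourArea(q)
        if hi[0,k,3]>=0 and a>8:
            M=cv2.moments(q);u,v=M["m10"]/M["m00"],M["m01"]/M["m00"]; print("hole?",a,u,v,cv2.boundingRect(q),wray(w,u,v,zl))
E
python3 - <<'E'
from m import *
o=bot.observe();print(o['t'],o['tcp_pos'],o['tcp_rot'])
w=cam("wrist"); np.savez("w6.npz",**w); t=o['tcp_pos']; meas(w,0)
meas(dict(np.load("w5.npz")),0)
zt=t[2]+.0265; print("knob top pred",wproj(w,(t[0],t[1],zt)))
cv2.imwrite("pics/w6.png",cv2.resize(w["pixels"][150:300,180:380],(800,600),interpolation=cv2.INTER_CUBIC))
E
```

```text
10.4333 [ 0.39489456 -0.20636644  0.16522841] [3.11163557 0.13799103 0.32724505]
red [237 215  32  34 817] [252.84210526 232.44063647]
hole? 51.0 336.2679738562091 194.0 (332, 190, 9, 9) [ 0.41782548 -0.29565462  0.0517    ]
hole? 59.0 245.364406779661 194.635593220339 (241, 190, 10, 10) [ 0.40912198 -0.20012964  0.0517    ]
hole? 49.0 335.0 137.80272108843536 (331, 134, 9, 9) [ 0.47704832 -0.28925607  0.0517    ]
hole? 55.0 245.03636363636363 136.93636363636364 (241, 133, 9, 9) [ 0.46810197 -0.19465544  0.0517    ]
red [237 215  33  35 845] [252.84970414 232.84733728]
hole? 114.0 302.54824561403507 203.1359649122807 (296, 197, 14, 13) [ 0.38995196 -0.24894442  0.0517    ]
hole? 50.0 349.07 180.76666666666665 (345, 177, 9, 9) [ 0.41796027 -0.2955894   0.0517    ]
hole? 59.0 257.364406779661 181.364406779661 (253, 177, 10, 10) [ 0.40899226 -0.20021087  0.0517    ]
hole? 54.0 350.8703703703704 123.0 (347, 119, 9, 9) [ 0.47755472 -0.2891782   0.0517    ]
hole? 57.0 257.0 121.5 (253, 117, 9, 10) [ 0.46864334 -0.19468281  0.0517    ]
knob top pred (np.float64(252.93238120730382), np.float64(236.1032354929495))
```

View pics/w6.png

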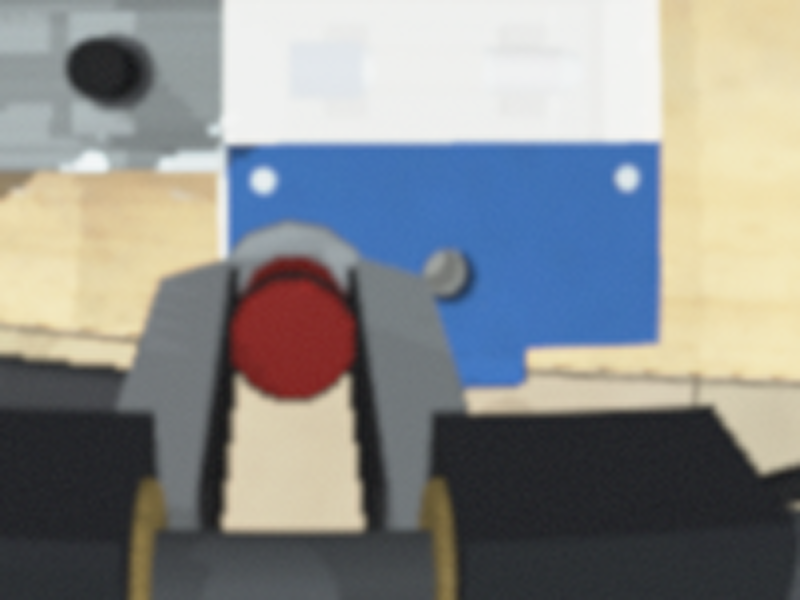

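Run:
```python
from m import *
w=dict(np.load("w6.npz")); im=w["pixels"]
zt=.1652+.0265
g=cv2.cvtColor(im,cv2.COLOR_BGR2HSV)
m=(((g[...,0]<8)|(g[...,0]>172))&(g[...,1]>130)&(g[...,2]>115)).astype(np.uint8)
n,l,s,ce=cv2.connectedComponentsWithStats(m);i=1+s[1:,4].argmax();x,y,ww,hh,_=s[i];print(s[i],ce[i])
for u,v in((253.5,234.5),ce[i]): print("pin-tcp",wray(w,u,v,zt)[:2]-[.3949,-.2064])
b=((g[...,0]>100)&(g[...,0]<125)&(g[...,1]>110))
for k in range(210,228): print("".join("#" if q else "." for q in b[k,280:304]), g[k,284:302,2])
for u,v in((292,218),(292.,217.5)): print(wray(w,u,v,.0517))
w=dict(np.load("w5.npz"));g=cv2.cvtColor(w["pixels"],cv2.COLOR_BGR2HSV)
b=((g[...,0]>100)&(g[...,0]<125)&(g[...,1]>110))
for k in range(194,213): print(k,"".join("#" if q else "." for q in b[k,290:316]))
```

```text
[239 220  29  29 652] [253.03680982 234.34815951]
pin-tcp [ 0.00093118 -0.00020466]
pin-tcp [9.96424251e-04 6.13794835e-05]
######################## [183 184 183 184 183 181 182 180 181 180 182 182 183 183 182 182 182 181]
######################## [185 183 183 182 180 179 176 172 169 174 176 178 180 183 182 182 183 183]
#########.....########## [183 183 182 180 176 170 163 155 152 158 162 165 172 179 183 182 182 183]
########........######## [184 183 179 173 168 164 156 140 133 140 144 144 150 168 178 182 183 183]
#######.........######## [185 180 172 163 161 159 152 136 123 127 129 125 128 151 171 180 184 184]
######...........####### [181 178 167 161 160 161 152 133 122 124 127 122 115 131 160 177 184 185]
######...........####### [182 172 162 160 161 158 143 127 121 125 133 124 110 117 146 171 183 185]
.####............####### [175 164 157 157 157 147 133 123 121 126 133 128 107 106 136 165 181 186]
.................####### [157 151 146 147 143 134 125 122 122 129 135 128 104  99 126 159 179 185]
.................####### [138 137 134 132 128 123 121 122 123 132 136 124  99  96 123
[... 770 characters left out ...]
82 182 184 185 185 186 188 188 188]
[ 0.38896256 -0.25043353  0.0517    ]
[ 0.38948558 -0.25038062  0.0517    ]
194 ##########################
195 ##########################
196 ##########################
197 ##########################
198 #############...##########
199 ###########.......########
200 #########..........#######
201 ########...........#######
202 ########...........#######
203 ########...........#######
204 #######...........########
205 #######...........########
206 #######..........#########
207 ########........##########
208 #########.....############
209 ##########################
210 ##########################
211 ##########################
212 ##########################
```

Emit:
jog_arm:
  steps:
    - {"fingers": 1, "dp": [-0.35, -2.2, 0], "rot": [0, 0, 0]}
    - {"fingers": 1, "dp": [-0.4, -2.15, 0], "rot": [0, 0, 0]}
    - {"fingers": 1, "dp": [0, 0, -2], "rot": [0, 0, 0]}
    - {"fingers": 1, "dp": [0, 0, -2], "rot": [0, 0, 0]}
    - {"fingers": 1, "dp": [0, 0, 0], "rot": [0, 0, 0]}
    - {"fingers": 1, "dp": [0, 0, 0], "rot": [0, 0, 0]}
    - {"fingers": 1, "dp": [0, 0, 0], "rot": [0, 0, 0]}

```text
t: 11.07
tcp_pos: [0.3878, -0.2504, 0.1255]
tcp_rot: [3.111, 0.139, 0.328]
force: [0.6, 0.6, 0.1]
width: 0.0174
gripper_force: 45.0
```

Emit:
jog_arm:
  steps:
    - {"fingers": 1, "dp": [-0.03, 0.04, -1], "rot": [0, 0, 0]}
    - {"fingers": 1, "dp": [0, 0, -1], "rot": [0, 0, 0]}
    - {"fingers": 1, "dp": [0, 0, -0.7], "rot": [0, 0, 0]}
    - {"fingers": 1, "dp": [0, 0, -0.6], "rot": [0, 0, 0]}
    - {"fingers": 1, "dp": [0, 0, -0.5], "rot": [0, 0, 0]}
    - {"fingers": 1, "dp": [0, 0, 0], "rot": [0, 0, 0]}

```text
t: 11.57
tcp_pos: [0.3859, -0.2493, 0.0853]
tcp_rot: [3.114, 0.136, 0.326]
force: [0.8, 0.1, -2.2]
width: 0.017
gripper_force: 45.0
```

Emit:
jog_arm:
  steps:
    - {"fingers": 1, "dp": [0, 0, -0.5], "rot": [0, 0, 0]}
    - {"fingers": 1, "dp": [0, 0, -0.5], "rot": [0, 0, 0]}
    - {"fingers": 1, "dp": [0, 0, 0], "rot": [0, 0, 0]}

```text
t: 11.82
tcp_pos: [0.3859, -0.2495, 0.0757]
tcp_rot: [3.113, 0.136, 0.326]
force: [1.3, -0.8, -2.3]
width: 0.0174
gripper_force: 45.0
```

Emit:
jog_arm:
  steps:
    - {"fingers": 1, "dp": [0.1, 0, -0.4], "rot": [0, 0, 0]}
    - {"fingers": 1, "dp": [0, 0, -0.4], "rot": [0, 0, 0]}
    - {"fingers": 1, "dp": [0, 0, -0.3], "rot": [0, 0, 0]}
    - {"fingers": 1, "dp": [0, 0, 0], "rot": [0, 0, 0]}
  grip_force: 55

```text
t: 12.15
tcp_pos: [0.3867, -0.2492, 0.0646]
tcp_rot: [3.114, 0.136, 0.325]
force: [0.1, -0.3, -0.9]
width: 0.0174
gripper_force: 55.0
```

Emit:
jog_arm:
  steps:
    - {"fingers": 1, "dp": [0, 0, -0.3], "rot": [0, 0, 0]}
    - {"fingers": 1, "dp": [0, 0, -0.2], "rot": [0, 0, 0]}
    - {"fingers": 1, "dp": [0, 0, 0], "rot": [0, 0, 0]}

```text
t: 12.4
tcp_pos: [0.3871, -0.25, 0.0604]
tcp_rot: [3.112, 0.137, 0.327]
force: [-1.1, 0.3, 2.0]
width: 0.0172
gripper_force: 55.0
```

Emit:
jog_arm:
  steps:
    - {"fingers": 1, "dp": [0, 0, -0.2], "rot": [0, 0, 0]}
    - {"fingers": 1, "dp": [0, 0, -0.2], "rot": [0, 0, 0]}
    - {"fingers": 1, "dp": [0, 0, 0], "rot": [0, 0, 0]}

```text
t: 12.65
tcp_pos: [0.3874, -0.2502, 0.0569]
tcp_rot: [3.112, 0.137, 0.327]
force: [-2.5, 0.5, 4.6]
width: 0.0169
gripper_force: 55.0
```

Emit:
jog_arm:
  steps:
    - {"fingers": 1, "dp": [0, 0, -0.1], "rot": [0, 0, 0]}
    - {"fingers": 1, "dp": [0, 0, 0], "rot": [0, 0, 0]}
    - {"fingers": 1, "dp": [0, 0, 0], "rot": [0, 0, 0]}

```text
t: 12.9
tcp_pos: [0.3876, -0.2504, 0.0567]
tcp_rot: [3.112, 0.137, 0.328]
force: [-4.2, 1.9, 10.7]
width: 0.017
gripper_force: 55.0
```

Emit:
jog_arm:
  steps:
    - {"fingers": 1, "dp": [-0.05, 0, -0.15], "rot": [0, 0, 0]}
    - {"fingers": 1, "dp": [0, 0, 0], "rot": [0, 0, 0]}
    - {"fingers": 1, "dp": [0, 0, 0], "rot": [0, 0, 0]}
    - {"fingers": 1, "dp": [0, 0, 0], "rot": [0, 0, 0]}

```text
t: 13.23
tcp_pos: [0.3876, -0.2505, 0.0565]
tcp_rot: [3.111, 0.137, 0.33]
force: [-8.1, 5.1, 20.9]
width: 0.0171
gripper_force: 55.1
```

Run:
```python
from m import *
w=cam("wrist"); d=cam("scene"); c=cam("top")
o=bot.observe();print(o['t'],o['tcp_pos'],o['force'],o['width'],o['gripper_force'])
cv2.imwrite("pics/f.png",np.hstack([cv2.resize(w["pixels"][90:330,110:430],(533,400)),cv2.resize(c["pixels"][160:250,300:360],(266,400))]))
meas(w,0,.046)
```

```text
13.3833 [ 0.38762744 -0.25047417  0.05648533] [-8.53862668  4.62923432 21.17607443] 0.017094896889579925 55.07691264152527
red [237 215  32  35 819] [252.82417582 232.75824176]
hole? 97.0 321.0 188.56013745704468 (315, 183, 13, 13) [ 0.41680904 -0.29598924  0.046     ]
hole? 103.0 181.47087378640776 189.39482200647248 (176, 183, 12, 13) [ 0.40803094 -0.20022016  0.046     ]
hole? 98.5 182.04399323181048 103.36209813874788 (176, 98, 13, 12) [ 0.46786078 -0.19464421  0.046     ]
hole? 94.0 319.5 103.0 (314, 97, 12, 13) [ 0.47676233 -0.29051753  0.046     ]
```

View pics/f.png

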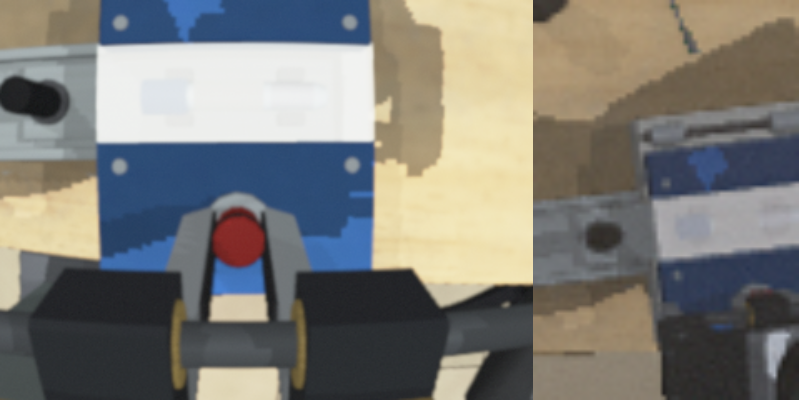

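The lid lies flat over the tube, with the pin's flange seated at composite (238,205) and the knob held. The press is about 21 N against a hard stop at tip height ≈ 8 mm, and the knob is still home. Handing in.

```bash
python3 -c "
from bench import bot
print(bot.close_job())"
```

```text
the job is handed in; nothing more can be done
None
```

I handed the job in with the carriage home, the lid shut, and the red pin seated, its knob still gripped and pressed at about 21 N; the verdict was not shown. The green and purple decoy pins tipped over during the work but, when last in view, lay on the desk; the timer and both bottles were not handled.

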